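Change over the tilt-out parts bins

TASK

Set the row of tilt-out parts bins up for the next job: push the narrow bin that was left hanging open back until it clicks shut, and tip the wide bin with the large solenoids forward, all the way out to its stop. Leave the other two narrow bins shut.

Things in the scene. Friction and masses are not known exactly. Their poses are not given: they have to be found in the camera images.
- ajar_tab (a point): Pull tab (50 mm wide, 8 thick) atop the front of the narrow bin (70 wide) left hanging open, tilt 0.35 to 0.70 rad. Point: mid-thickness, 15 mm below the tab's top edge. Axes: z up the front panel; y along the level pivot, which is 135 mm below the point along -z; x square to the panel, into the case. Tilt = z from vertical: 0 shut, 0.70 at the stop, leaning to -x, towards the robot.
- wide_tab (a point): Pull tab (70 mm wide, 8 thick) of the only wide bin (100 wide), shut; same point, axes and pivot. When shut, a tab's top 32 mm stand above its case, with free room in front of it and behind it (the case top's first 45 mm behind the front are open, the rest is flat). A bin stays at the angle where it is left; moving it takes 0.5 to 3 N at the tab, plus the catch near shut.
- spare_a_tab (a point): Pull tab of a third bin, narrow, like the open one but shut; to stay shut. A loose solenoid 32 mm thick lies on its case, towards the back. All bins are blue plastic and have a spring catch, felt below a tilt of 0.19 rad and passed at about 0.10 with 3 to 7 N at the tab, either way; let go within about 8 mm of shut at the tab, a bin clicks and draws itself home.
- spare_b_tab (a point): Pull tab of the fourth bin, narrow, like the open one but shut; to stay shut. The bins sit in grey cases 120 mm deep, 130 tall, as wide as their bins, side by side at 115 mm spacing in any order, on a plywood plinth 18 mm high. Case tops are 148 mm, pivots 30 mm and tab tops when shut 180 mm above the table; the fronts face the robot.

How it is judged (in metres and radians):
At the end, for the whole second after the job is handed in: The narrow bin that hung open is clicked shut (tilt under 0.05 rad), the wide bin is tipped out to within 0.18 rad (10 degrees) of its stop (tilt over 0.52 rad), and the other two narrow bins are shut (tilt under 0.05 rad) (angle between each of ajar_tab, spare_a_tab, spare_b_tab's own z axis and vertical below 0.05 rad and angle between wide_tab's own z axis and vertical above 0.52 rad); the robot touches nothing.
It fails at once if one of the two other narrow bins is pulled open (angle between any of spare_a_tab, spare_b_tab's own z axis and vertical above 0.15 rad).
It also fails if it takes over 38 s, if anything falls off the work surface, if the arm or the gripper's body presses on something with over 40 N, if the wrist force passes 120 N, or if a joint passes its speed limit or range.

ROBOT

A 6-joint arm with a two-finger parallel gripper is mounted at the origin on the work surface. World frame = base frame: x ahead of the robot, y to its left, z up, the work surface at z = 0. Lengths are in mm, angles in rad, forces in N, time in s.
With the tool pointing down it reaches from about 275 to 850 mm from the base axis. Payload 19 kg.
Tool frame: the origin (TCP) lies on the centre line of the jaws, within the pads' length; the fingertips stand 14 mm ahead of it and the grasp point (between the pads) lies 5 mm behind it; z points along the fingers, y is the line along which they close (so a half turn about z gives the same grasp; the last joint's range is limited). The gripper opens to 85 mm and grips with 20 to 120 N. Pads are 22 mm wide; open, the fingers measure 114 mm over their backs; the gripper's body (76 mm by 85 mm) begins 54 mm behind the grasp point. The pads swing forward as they close: fully open they stand 13 mm farther back than shut.
Start: joints at [1.068, 0.15, 1.437, -0, 1.554, -0.134], TCP at [207.288, 536.306, 245.267] pointing down, gripper open.
Joint ranges: [-2.8, 2.8], [-0.68, 2.1], [0.12, 2.68], [-1.39, 4.53], [0.16, 2.79], [-2.81, 2.81]. Speed limits (rad/s): [1.89, 1.89, 2.22, 3.01, 3.01, 3.01].

INTERFACE

Orientations are given as a unit quaternion [w, x, y, z].
In Python, from plant import sensors, capture, hand_in gives the robot as it stands. The module is installed in compiled form; this text tells all that it offers.
- The arm moves only by the tool drive_tool, never from a script. Its argument "plan" is a list of rows, each a list of 2 entries, a list of its own where there are three numbers: the shift along the tool's x, y, z in m, then the turn about the tool's z in degrees. A call has 1 to 12 rows; each row shifts and turns the commanded pose from where the row before left it, along the tool's axes as they then stand; what a row does not reach is not made up. A row lasts 1/12 s, in which the tool goes at most 41.7 mm and 7.16 degrees, less where a joint would pass 70% of its speed; a pose out of reach is approached as far as the arm can. A call is refused whole if a number of a shift passes 0.0417 or a number of a turn 7.16, either way. A call with a gripper value outside its range is refused whole. "fingers" is the closure, from 0 (fully open) to 1 (shut), set as the call begins (left out, the last holds). The fingers move at their own pace and stop on an object; "force" is the grip in N (left out, the last holds). Time passes only in rows, so rows that do not move let the fingers close. It gives the time, the measured TCP pose, the force, the opening and the grip force at its end, in the units of the state.
- sensors.get_state(): the state, without advancing time (a new reading comes with each control period).
- capture(name): name is "side" or "top"; returns a dict with "image" (480x640x3 uint8, red, green, blue), "K" (3x3 intrinsics, pixels), "rvec" (rotation vector, rad) and "tvec" (3), from world to camera coordinates, as OpenCV has them. Camera axes: x right, y down, z forward; pixel columns grow to the right and rows downward; lengths in mm; the calibration is good to about 2 mm. A picture is of the moment at which its call begins. There is no depth.
- hand_in(): hands the job in; it is judged then, once.
The state is a dict: "time_s": time; "joint_pos": joint angles; "qvel": joint speeds; "effort": joint torques, N m; "tool_pos": TCP position; "ee_rot": TCP orientation; "wrist_force": force on the tool from outside, world axes, zero at the start; "torque": the same for the moment, N m; "width": finger opening in mm; "grasp_force": force on a finger pad.
Only numpy, scipy, OpenCV 4.12 (cv2) and the standard library are available. Lean on these libraries where they do the work, as an engineer would, in place of code of your own. Each camera call takes 0.05 s, during which the arm holds its last target. There are 200 camera calls.

## Working session

There is one attempt and no reset: what is moved stays moved. The work goes in short steps, Python scripts to look and compute and a tool call to move; the robot and the scene stay as the last step left them, time stands still between calls to the robot, and variables do not carry over. Pictures are saved under pics/ and viewed, at most 10 in all, crops included, and the job is handed in when it is done.

Besides the shell and the picture viewer there is one more tool, called after ">>>" as name([rows], argument=value, ...), one row to a line, values as JSON. drive_tool: Moves the arm, as the interface text tells. Its arguments: {"type":"object","properties":{"plan":{"type":"array","items":{"type":"array"}},"fingers":{"type":"number"},"force":{"type":"number"}},"required":["plan"]}

```bash
mkdir -p pics
cat > h.py <<'E'
import numpy as np,cv2
from plant import sensors,capture,hand_in
def snap(n,f):
    d=capture(n); cv2.imwrite('pics/'+f,d['image'][:,:,::-1]); np.savez(f'/tmp/{n}.npz',**{k:np.array(d[k]) for k in('K','rvec','tvec')}); return d
def ray(n,u,v,z):
    d=np.load(f'/tmp/{n}.npz');R=cv2.Rodrigues(d['rvec'])[0];t=d['tvec'].ravel()
    c=-R.T@t;r=R.T@np.linalg.inv(d['K'])@[u,v,1];return c+r*(z-c[2])/r[2]
def proj(n,p):
    d=np.load(f'/tmp/{n}.npz');return cv2.projectPoints(np.array(p,float).reshape(-1,1,3),d['rvec'],d['tvec'],d['K'],None)[0].reshape(-1,2)
E
python3 - <<'E'
from h import *
for n in('top','side'):
    snap(n,n+'1.png');d=np.load(f'/tmp/{n}.npz');R=cv2.Rodrigues(d['rvec'])[0];print(n,-R.T@d['tvec'].ravel(),R[2])
s=sensors.get_state();print(s)
E
```

```text
top [590.32472753   3.31375164 873.41957751] [ 0.03623033 -0.00262414 -0.99934002]
side [ 244.19200554 -400.32633371  687.52912232] [ 0.49005673  0.57618544 -0.65410606]
{'time_s': 0.1, 'joint_pos': array([ 1.06801277e+00,  1.50897495e-01,  1.43793055e+00, -3.04283449e-05,
        1.55379332e+00, -1.34020763e-01]), 'qvel': array([-0.00010832, -0.00041748,  0.00090745, -0.00163258,  0.00069617,
        0.00092124]), 'effort': array([ 3.93023249e-03, -7.14384842e+01, -5.71789312e+01, -2.25960243e-04,
        7.09953092e-03, -3.62920480e-05]), 'tool_pos': array([207.20719018, 536.15434858, 244.77588406]), 'ee_rot': array([-1.46570619e-04,  1.83338164e-01,  9.83049771e-01, -4.93261888e-04]), 'wrist_force': array([ 0.33089972, -0.1200451 ,  0.71425112]), 'torque': array([ 0.00554639,  0.03094471, -0.02320513]), 'grasp_force': 0.0, 'width': 85.11867879611906}
```

View pics/top1.png

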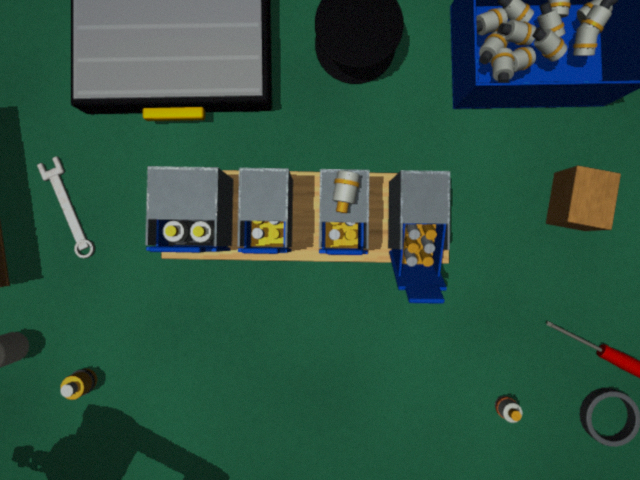

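View pics/side1.png

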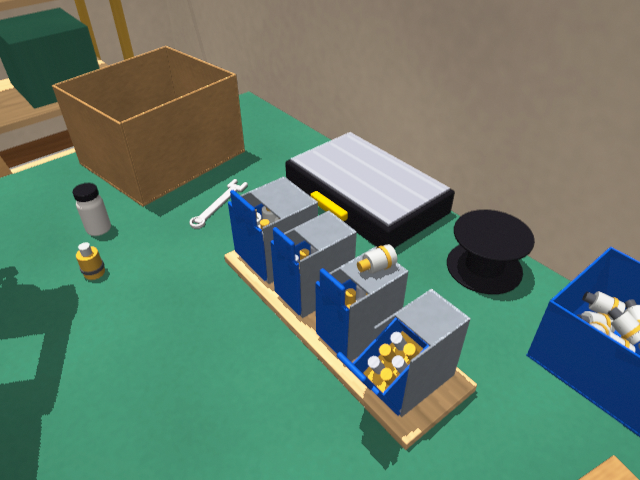

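The top view shows the shut wide bin at the far left (tab about (182,249), case back corners (148,168) and (218,170)). The two shut narrow bins have tabs near (265,249) and (344,252). The open bin is at the far right, its tab's top edge running from (409,300) to (443,299). The side view agrees: the bin nearest that camera hangs open.

Run:
```python
from h import *
im=cv2.imread('pics/top1.png');cv2.imwrite('pics/top1c.png',cv2.resize(im[150:310,135:465],None,fx=2.4,fy=2.4,interpolation=cv2.INTER_CUBIC))
for u,v in((148,168),(218,170),(241,170),(289,170),(321,170),(368,171),(401,172),(449,173)):print('case',ray('top',u,v,148).round(0))
for u,v in((160,249),(205,249),(252,249),(280,249),(328,252),(362,252)):print('tab',ray('top',u,v,180).round(0))
for z in(140,150,160):print(z,ray('top',409,300,z).round(),ray('top',443,299,z).round())
```

```text
case [703. 244. 148.]
case [698. 145. 148.]
case [698. 112. 148.]
case [697.  44. 148.]
case [696.  -1. 148.]
case [693. -68. 148.]
case [ 691. -115.  148.]
case [ 689. -183.  148.]
tab [588. 218. 180.]
tab [587. 157. 180.]
tab [586.  94. 180.]
tab [585.  56. 180.]
tab [580.  -8. 180.]
tab [579. -54. 180.]
140 [ 509. -123.  140.] [ 510. -172.  140.]
150 [ 510. -122.  150.] [ 511. -169.  150.]
160 [ 511. -120.  160.] [ 512. -167.  160.]
```

View pics/top1c.png

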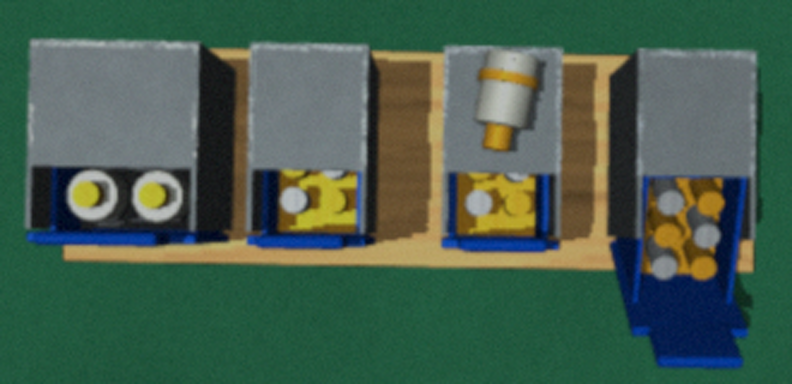

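>>> drive_tool([
  [[0,0,0],-6.4],
  [[0,0,0],-6.4],
  [[0,0,0],-6.4],
  [[-0.026,-0.02,0],0],
  [[-0.026,-0.02,0],0],
  [[-0.026,-0.02,0],0],
  [[-0.026,-0.02,0],0],
  [[-0.026,-0.02,0],0],
  [[-0.026,-0.02,0],0],
  [[-0.026,-0.02,0],0],
  [[-0.026,-0.02,0],0],
  [[-0.026,-0.02,0],0],
], fingers=1)

```text
time_s: 1.1
tool_pos: [436.1, 347.2, 245.1]
ee_rot: [-0.0, 0.017, 1.0, -0.0]
wrist_force: [0.5, 0.8, -0.2]
width: -0.2
grasp_force: 0.0
```

>>> drive_tool([
  [[-0.0256,-0.0207,0],0],
  [[-0.0256,-0.0207,0],0],
  [[-0.0256,-0.0207,0],0],
  [[-0.0256,-0.0207,0],0],
  [[-0.0256,-0.0207,0],0],
  [[-0.0256,-0.0207,0],0],
  [[-0.0256,-0.0207,0],0],
  [[0,0,0.015],0],
  [[0,0,0.015],0],
  [[0,0,0],0],
  [[0,0,0],0],
])

```text
time_s: 2.02
tool_pos: [609.0, 197.6, 214.7]
ee_rot: [-0.001, 0.017, 1.0, -0.0]
wrist_force: [-0.1, 0.2, 1.4]
width: -0.0
grasp_force: 0.0
```

Run:
```python
from h import *
d=snap('side','side2.png');p=sensors.get_state()['tool_pos'];print(p)
pts={'tip':p-[0,0,14],'tcp':p,'tabtop':[586,198,180],'casefrontL':[580.5-1.5+3,248,148],'casefrontR':[579,148,148],'slot':[626,197,148]}
for k,v in pts.items():print(k,proj('side',v).round())
im=cv2.imread('pics/side2.png');cv2.imwrite('pics/side2c.png',cv2.resize(im[100:340,180:420],None,fx=2.5,fy=2.5,interpolation=cv2.INTER_CUBIC))
```

```text
[609.18989261 197.87623321 215.71016331]
tip [[253. 184.]]
tcp [[252. 177.]]
tabtop [[242. 201.]]
casefrontL [[225. 203.]]
casefrontR [[258. 233.]]
slot [[264. 207.]]
```

View pics/side2c.png

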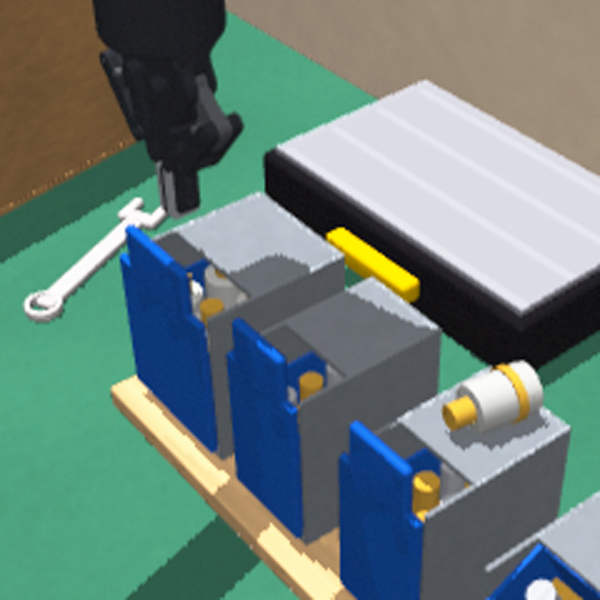

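The side view confirms the tool position: the fingertip is at (250,185) and the wide tab top at (243,200), both as predicted. The fingertip is above the slot behind the tab, so I'll go down and pull.

>>> drive_tool([
  [[0,0,0.015],0],
  [[0,0,0.015],0],
  [[0,0,0.012],0],
  [[0,0,0],0],
  [[0.008,0,0],0],
  [[0.008,0,0],0],
  [[0.008,0,0],0],
  [[0,0,0],0],
])

```text
time_s: 2.73
tool_pos: [584.0, 198.8, 174.5]
ee_rot: [0.0, 0.017, 1.0, 0.0]
wrist_force: [-0.1, 0.1, 0.2]
width: -0.1
grasp_force: 0.0
```

>>> drive_tool([
  [[0.006,0,0],0],
  [[0.006,0,0],0],
  [[0.006,0,0],0],
  [[0.006,0,0.002],0],
  [[0.006,0,0.003],0],
  [[0.006,0,0.003],0],
  [[0.006,0,0.003],0],
  [[0.006,0,0.003],0],
  [[0.007,0,0.003],0],
  [[0.007,0,0.001],0],
  [[0,0,0],0],
])

```text
time_s: 3.65
tool_pos: [521.9, 200.6, 154.9]
ee_rot: [-0.001, 0.017, 1.0, -0.0]
wrist_force: [0.1, 0.9, 0.3]
width: 0.1
grasp_force: 0.0
```

Run:
```python
from h import *
snap('side','side3.png');s=sensors.get_state();print(s['tool_pos'],s['wrist_force'])
im=cv2.imread('pics/side3.png');cv2.imwrite('pics/side3c.png',cv2.resize(im[130:430,160:480],None,fx=2,fy=2,interpolation=cv2.INTER_CUBIC))
```

```text
[522.60392721 200.61918161 155.19706075] [-0.37434296  0.13338942 -0.76908934]
```

View pics/side3c.png

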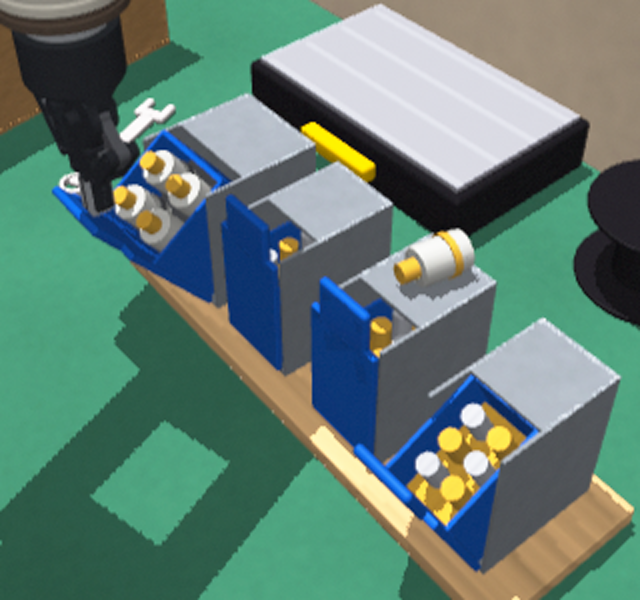

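The wide bin is now well out, its tab at about (75,200) in the crop, and the three narrow bins haven't moved. I'll pull it a few mm further, then lift off and cross to the front of the open bin.

>>> drive_tool([
  [[0.004,0,0.001],0],
  [[0.003,0,0.001],0],
  [[0,0,0],0],
])

```text
time_s: 3.95
tool_pos: [515.9, 200.8, 153.1]
ee_rot: [-0.0, 0.017, 1.0, -0.0]
wrist_force: [0.6, 0.1, -1.0]
width: 0.0
grasp_force: 0.0
```

>>> drive_tool([
  [[-0.005,0,0],0],
  [[0,0,-0.02],0],
  [[0,0,-0.025],0],
  [[0,0,-0.02],0],
  [[0.02,-0.01,0],0],
  [[0.02,-0.03,0],0],
  [[0.01,-0.035,0],0],
  [[0.01,-0.035,0],0],
  [[0.003,-0.035,0],0],
  [[0,-0.035,0],0],
  [[0,-0.035,0],0],
  [[0,-0.035,0],0],
])

```text
time_s: 4.95
tool_pos: [449.8, -48.9, 218.7]
ee_rot: [0.0, 0.017, 1.0, -0.0]
wrist_force: [0.2, 0.2, 0.7]
width: 0.2
grasp_force: 0.0
```

>>> drive_tool([
  [[0,-0.032,0],0],
  [[0,-0.032,0],0],
  [[0,-0.031,0],0],
  [[0,0,0.03],0],
  [[0,0,0.03],0],
  [[-0.015,0,0],0],
  [[-0.015,0,0],0],
  [[-0.015,0,0],0],
  [[-0.01,0,0],0],
  [[-0.01,0,0],0],
  [[-0.01,0,0],0],
  [[0,0,0],0],
])

```text
time_s: 5.95
tool_pos: [523.1, -144.7, 158.2]
ee_rot: [0.0, 0.017, 1.0, -0.0]
wrist_force: [-0.0, 0.6, 0.3]
width: -0.0
grasp_force: 0.0
```

>>> drive_tool([
  [[-0.006,0,0],0],
  [[-0.006,0,0],0],
  [[-0.006,0,0],0],
  [[-0.006,0,0],0],
  [[0,0,0],0],
])

```text
time_s: 6.37
tool_pos: [546.7, -145.4, 158.3]
ee_rot: [0.0, 0.017, 1.0, -0.0]
wrist_force: [0.6, 0.5, 0.3]
width: -0.1
grasp_force: 0.0
```

>>> drive_tool([
  [[-0.004,0,0],0],
  [[-0.004,0,0],0],
  [[-0.003,0,0],0],
  [[0,0,0],0],
])

```text
time_s: 6.7
tool_pos: [557.2, -145.8, 158.2]
ee_rot: [0.0, 0.017, 1.0, -0.0]
wrist_force: [0.4, -0.5, -0.6]
width: -0.4
grasp_force: 0.0
```

Run:
```python
from h import *
snap('side','side4.png');s=sensors.get_state();print(s['tool_pos'],s['wrist_force'])
im=cv2.imread('pics/side4.png');cv2.imwrite('pics/side4c.png',cv2.resize(im[130:430,160:480],None,fx=2,fy=2,interpolation=cv2.INTER_CUBIC))
```

```text
[ 556.89689061 -145.75557205  158.14229611] [ 0.51116878 -1.00024143  0.05758233]
```

View pics/side4c.png

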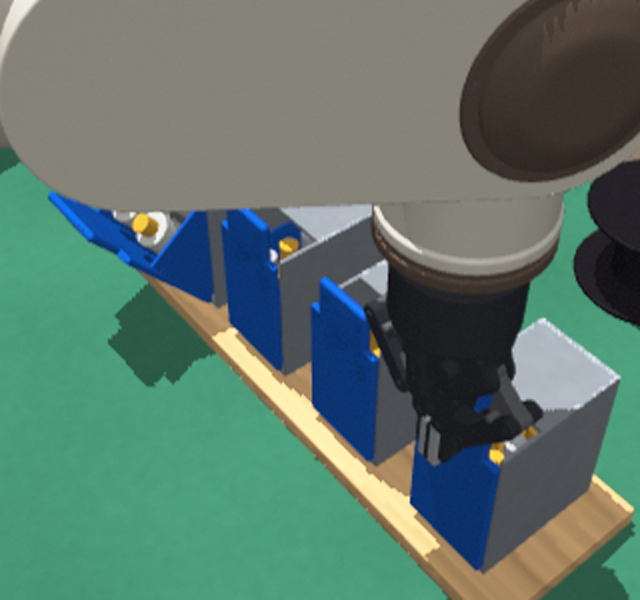

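The open bin now looks shut or nearly so, with its front panel upright at about (455,500). I'll press on until I feel contact.

>>> drive_tool([
  [[-0.003,0,0],0],
  [[-0.002,0,0],0],
  [[0,0,0],0],
])

```text
time_s: 7.0
tool_pos: [561.5, -145.9, 158.3]
ee_rot: [-0.001, 0.017, 1.0, -0.0]
wrist_force: [-3.9, -0.7, 1.7]
width: -0.7
grasp_force: 2.0
```

>>> drive_tool([
  [[-0.002,0,0],0],
  [[0,0,0],0],
])

```text
time_s: 7.17
tool_pos: [561.8, -145.9, 158.3]
ee_rot: [-0.003, 0.017, 1.0, 0.0]
wrist_force: [-23.8, 1.1, 10.7]
width: 0.0
grasp_force: 11.9
```

The force rose to 24 N with no further travel, so the bin is against its shut stop. Backing off.

>>> drive_tool([
  [[0.01,0,0],0],
  [[0.02,0,0],0],
  [[0.03,0,0],0],
  [[0.03,0,0],0],
  [[0.03,0,-0.02],0],
  [[0.03,0,-0.025],0],
  [[0.03,0,-0.025],0],
  [[0.02,0,-0.02],0],
  [[0,0,0],0],
  [[0,0,0],0],
])

```text
time_s: 8.0
tool_pos: [363.6, -139.5, 249.6]
ee_rot: [0.002, 0.017, 1.0, -0.001]
wrist_force: [1.2, 0.3, -0.6]
width: -0.2
grasp_force: 0.0
```

Run:
```python
from h import *
snap('top','top5.png');snap('side','side5.png');s=sensors.get_state();print(s['tool_pos'],s['wrist_force'])
im=cv2.imread('pics/top5.png');a=cv2.resize(im[150:310,135:465],(660,320));b=cv2.resize(cv2.imread('pics/side5.png')[170:430,190:480],(290,260))
c=np.zeros((590,660,3),np.uint8);c[:320]=a;c[325:585,:290]=b;cv2.imwrite('pics/c5.png',c)
for t in(.52,.6,.7):
  for y in(163,233):print(t,proj('top',[586-150*np.sin(t),y,30+150*np.cos(t)]))
```

```text
[ 364.01794316 -139.2231256   247.77958984] [-0.9084619  -0.77944456 -0.72863746]
0.52 [[204.67391893 303.52022442]]
0.52 [[154.02386242 304.41451854]]
0.6 [[205.75969934 310.31660572]]
0.6 [[155.53477418 311.20514378]]
0.7 [[207.25785799 317.99193618]]
0.7 [[157.63241475 318.87182289]]
```

View pics/c5.png

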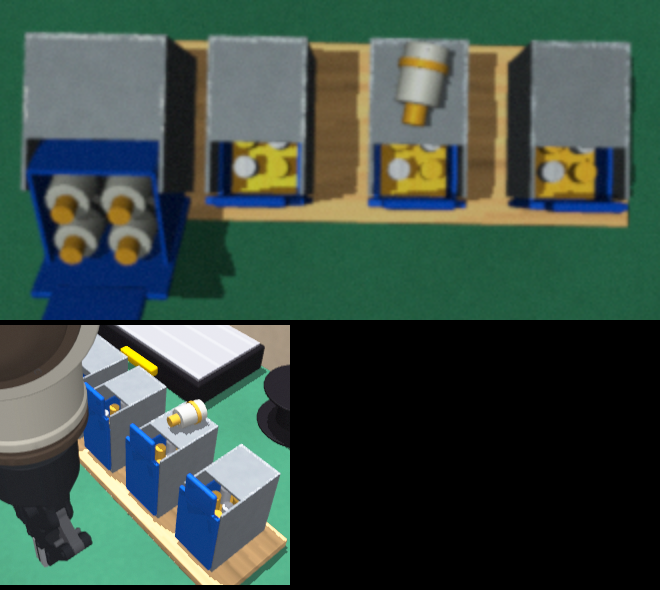

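The three narrow bins are shut, with their tabs in line at crop row ~205. The wide bin's tab runs past image row 310, which puts its tilt above 0.6 rad. Handing in.

```bash
python3 -c "
from plant import hand_in;print(hand_in())"
```

```text
the job is handed in; nothing more can be done
None
```

The job is handed in with no verdict returned: the last pictures show the hanging narrow bin pushed shut, the wide bin tipped out to more than 0.6 rad, the other two narrow bins still shut, and the arm clear of everything, at about 8 s on the clock.

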